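# Tighten the module clamp in cross order

## Task

With the red T-handle key, tighten the four bar-headed screws of the X clamp clockwise in two rounds: first bring all four about half-way, to their white ticks, then all four fully home, to their red ticks. In each round go in cross order (after the first screw the one diagonally opposite, then the other two), and touch the unit only with the key, never with the gripper. Then stand the key gently back upright in its grey stand, let go, and leave everything else on the bench where it is.

Things in the scene. Friction and masses are not known exactly. Their poses are not given: they have to be found in the camera images.
- unit: Power unit fixed to the bench: 160 x 160 mm finned aluminium heat sink, green board, steel X clamp over a black module, a brass bar-headed screw on a dark round collar at each end of the X. Origin: centre of its underside; z up. In order round the unit: screw1 to screw4; the diagonal pairs are 1 with 3 and 2 with 4. Collar tops 47 mm, screw tops 61 mm, all else at most 60 mm above the bench.
- key: Loose T-handle key, 110 mm tall, 0.17 to 0.35 kg, upright in its stand. Origin: under its foot; z up. Red crossbar 90 mm along x, 22 mm thick (y), 26 mm high, centred 97 mm up. Shaft 16 mm thick. Foot 42 (x) by 30 (y) by 26 mm high; slot along x, open below and at its ends, 14 mm wide, 16 deep, fits over a screw bar (crossbar parallel to bar, either way round; 0.12 rad play each way).
- stand_in (a point): Centre of the floor of the grey plastic stand of the key, fixed to the bench, 6 mm above the bench: an open pocket 58 mm along its x and 46 mm along its y, inside walls 36 mm high above the bench. The key stands in it with crossbar along the stand's x.
- parts_bin: Bystander: loose blue open bin, 100 x 75 x 50 mm; origin centre of underside.
- flux_bottle: Bystander: white bottle, 44 mm diameter, 105 mm tall; origin centre of underside.
- spool: Bystander: grey spool, 64 mm diameter, 40 mm high; origin centre of underside.
- meter: Bystander: yellow hand meter, 75 x 150 x 34 mm; origin centre of underside.
- capacitor: Bystander: dark upright capacitor can, 35 mm diameter, 50 mm high; origin centre of underside.
- driver: Bystander: orange screwdriver, 180 mm long, lying.
- coil: Bystander: copper ring coil, 52 mm diameter, 20 mm high; origin centre of underside.
- head1 (a point): Foot of the bar head of screw1, on its axis, at its collar's top (47 mm above the bench), at x 52, y 52 mm on the unit. The brass bar rises 14 mm above this point, is 34 mm long along this frame's x and 10 mm thick; a white dot marks its +x end. Turns with the screw.
- screw1 (a joint): Turn of screw1, rad, growing clockwise seen from above, 0 to 1.35 (hard stop, tight); starts at 0 to 0.15. At 0.675 (half-way) the dotted bar end points to the white tick on the collar (unit +x), at 1.35 to the red tick. Friction 0.12 N m; it stays where it is left.
- head2 (a point): Foot of the bar head of screw2, on its axis, at its collar's top (47 mm above the bench), at x 52, y -52 mm on the unit. The brass bar rises 14 mm above this point, is 34 mm long along this frame's x and 10 mm thick; a white dot marks its +x end. Turns with the screw.
- screw2 (a joint): Turn of screw2, rad, growing clockwise seen from above, 0 to 1.35 (hard stop, tight); starts at 0 to 0.15. At 0.675 (half-way) the dotted bar end points to the white tick on the collar (unit +x), at 1.35 to the red tick. Friction 0.12 N m; it stays where it is left.
- head3 (a point): Foot of the bar head of screw3, on its axis, at its collar's top (47 mm above the bench), at x -52, y -52 mm on the unit. The brass bar rises 14 mm above this point, is 34 mm long along this frame's x and 10 mm thick; a white dot marks its +x end. Turns with the screw.
- screw3 (a joint): Turn of screw3, rad, growing clockwise seen from above, 0 to 1.35 (hard stop, tight); starts at 0 to 0.15. At 0.675 (half-way) the dotted bar end points to the white tick on the collar (unit +x), at 1.35 to the red tick. Friction 0.12 N m; it stays where it is left.
- head4 (a point): Foot of the bar head of screw4, on its axis, at its collar's top (47 mm above the bench), at x -52, y 52 mm on the unit. The brass bar rises 14 mm above this point, is 34 mm long along this frame's x and 10 mm thick; a white dot marks its +x end. Turns with the screw.
- screw4 (a joint): Turn of screw4, rad, growing clockwise seen from above, 0 to 1.35 (hard stop, tight); starts at 0 to 0.15. At 0.675 (half-way) the dotted bar end points to the white tick on the collar (unit +x), at 1.35 to the red tick. Friction 0.12 N m; it stays where it is left.
Not all that is in view belongs to the job. There is more than one size of the key; the job needs the middle-sized.

How it is judged:
On the way, in this order (a step that is already met when the one before it is completed fails the run):
1. all four screws brought to about half-way (0.40 to 1.05 rad) (value of joint screw1 between 0.4 and 1.05 rad and value of joint screw2 between 0.4 and 1.05 rad and value of joint screw3 between 0.4 and 1.05 rad and value of joint screw4 between 0.4 and 1.05 rad), for 0.1 s.
2. all four screws tight (beyond 1.20 rad) (value of joint each of screw1, screw2, screw3, screw4 above 1.2 rad), for 0.2 s.
At the end, for the whole second after the job is handed in: All four screws are beyond 1.20 rad (of 1.35); the key stands released, still and upright (within 0.15 rad) on the floor of its stand, its foot within 18 mm of the pocket's centre (all of step 2 and horizontal distance between key and stand_in below 0.018 m and z of key in the frame of stand_in between -0.004 and 0.006 m and angle between key's own z axis and vertical below 0.15 rad and linear speed of key below 0.02 m/s and contact force between the fingers and key below 0.1 N); the robot touches nothing.
It fails at once if cross order broken: two neighbouring screws turned beyond 0.30 rad (first round) or 1.05 rad (last round) while both others are not ((value of joint each of screw1, screw2 above 0.3 rad and value of joint each of screw3, screw4 below 0.3 rad) or (value of joint each of screw2, screw3 above 0.3 rad and value of joint each of screw1, screw4 below 0.3 rad) or (value of joint each of screw3, screw4 above 0.3 rad and value of joint each of screw1, screw2 below 0.3 rad) or (value of joint each of screw4, screw1 above 0.3 rad and value of joint each of screw2, screw3 below 0.3 rad) or (value of joint each of screw1, screw2 above 1.05 rad and value of joint each of screw3, screw4 below 1.05 rad) or (value of joint each of screw2, screw3 above 1.05 rad and value of joint each of screw1, screw4 below 1.05 rad) or (value of joint each of screw3, screw4 above 1.05 rad and value of joint each of screw1, screw2 below 1.05 rad) or (value of joint each of screw4, screw1 above 1.05 rad and value of joint each of screw2, screw3 below 1.05 rad)).
It fails at once if a screw tightened beyond 1.05 rad while another has not reached 0.40 rad (value of joint any of screw1, screw2, screw3, screw4 above 1.05 rad and value of joint any of screw1, screw2, screw3, screw4 below 0.4 rad).
It fails at once if the gripper or arm touches the unit or its screws (over 2 N) (contact force between any of the fingers, the arm and unit above 2 N).
It fails at once if the key is dropped (faster than 0.8 m/s out of the fingers) (linear speed of key above 0.8 m/s and contact force between the fingers and key below 0.1 N).
It fails at once if a bystander is moved more than 30 mm (distance of any of parts_bin, flux_bottle, spool, meter, capacitor, driver, coil from where it was at the start of the episode above 0.03 m).
It also fails if it takes over 72 s, if anything falls off the work surface, if the arm or the gripper's body presses on something with over 40 N, if the wrist force passes 120 N, or if a joint passes its speed limit or range.

## Robot

A 6-joint arm with a two-finger parallel gripper is mounted at the origin on the work surface. World frame = base frame: x ahead of the robot, y to its left, z up, the work surface at z = 0. Lengths are in m, angles in rad, forces in N, time in s.
With the tool pointing down it reaches from about 0.425 to 0.95 m from the base axis. Payload 3.5 kg.
Tool frame: the origin (TCP) lies at the very end of the fingers, on their centre line; the grasp point (between the pads) lies 19 mm behind it; z points along the fingers, y is the line along which they close (so a half turn about z gives the same grasp; the last joint's range is limited). The gripper opens to 85 mm and grips with 20 to 120 N. Pads are 22 mm wide; open, the fingers measure 114 mm over their backs; the gripper's body (76 mm by 85 mm) begins 54 mm behind the grasp point. The pads swing forward as they close: fully open they stand 13 mm farther back than shut.
Start: joints at [1.131, 0.286, 1.577, -0, 1.279, -0.15], TCP at [0.193, 0.647, 0.231] pointing down, gripper open.
Joint ranges: [-2.77, 2.77], [-0.9, 2.22], [0.21, 2.48], [-1.53, 4.67], [0.24, 2.81], [-2.84, 2.84]. Speed limits (rad/s): [2.79, 2.79, 3.14, 3.14, 3.14, 3.14].

## Interface

Orientations are given as a unit quaternion [x, y, z, w].
In Python, from plant import ctrl gives the robot as it stands.
- The arm moves only by the tool carry_out, never from a script. Its argument "deltas" is one flat list of numbers, 6 for each row, row after row: the shift along the tool's x, y, z in m, then the turn, a rotation vector about the tool's x, y, z in rad. A call has 1 to 5 rows; each row is the pose to reach, as a shift and turn from the pose commanded when the call began, along the tool's axes at that moment; what a row does not reach only later rows make up. A row lasts 1/8 s, in which the tool goes at most 62.5 mm and 10.7 degrees, less where a joint would pass 70% of its speed; a pose out of reach is approached as far as the arm can. A call with a gripper value outside its range is refused whole. "grip" is the opening in per cent of the stroke, from 0 (shut) to 100 (fully open), set as the call begins (left out, the last holds). The fingers move at their own pace and stop on an object; "grip_force" is the grip in N (left out, the last holds). Time passes only in rows, so rows that repeat a pose let the fingers close. It gives the time, the measured TCP pose, the force, the opening and the grip force at its end, in the units of the state.
- ctrl.get_state(): the state, without advancing time (a new reading comes with each control period).
- ctrl.read_camera(name): name is "scene" or "top" or "wrist"; returns (picture, depth): 384x512x3 uint8, red, green, blue; 384x512 float32, m along the optical axis (not along the pixel's ray), 0 where there is no reading.
- ctrl.camera_model(name): a dict with "intrinsics" (3x3 intrinsics, pixels), "extrinsics" (4x4, takes a point from world to camera coordinates); the wrist camera has in their place "hand_eye" (4x4, takes a point from camera to tool coordinates, whose origin is the TCP and whose axes are the flange's). Camera axes: x right, y down, z forward; pixel columns grow to the right and rows downward; lengths in m; the calibration is good to about 2 mm. A picture is of the moment at which its call begins: read the wrist's pose just before it. camera_model takes no time and is no camera call.
- ctrl.sign_off(): hands the job in; it is judged then, once.
Trained networks look in the newest picture that a camera, given by its name, has taken for a name from the list of things; names that differ only in an ending like _2 or _b are one class to them, and where a whole thing is asked for, a point or a joint stands for the part that bears it (a point fixed in the world has none). Each returns a list of dicts, best first, with "score" (0 to 1); they miss things now and then, are a little off and sometimes report something else, mostly with a low value. They report only what shows in the picture. A call takes as long as a camera call. They do not tell look-alikes from the thing itself.
- ctrl.find_in(camera, query): "uv" ([column, row] in pixels, amid what is visible of it).
The state is a dict: "time": time; "qpos": joint angles; "dq": joint speeds; "joint_efforts": joint torques, N m; "eef_pos": TCP position; "tcp_rot": TCP orientation; "contact_force": force on the tool from outside, world axes, zero at the start; "wrist_torque": the same for the moment, N m; "opening": opening from 0.0 (shut) to 1.0 (fully open); "finger_force": force on a finger pad.
Only numpy, scipy, OpenCV 4.12 (cv2) and the standard library are available. Lean on these libraries where they do the work, as an engineer would, in place of code of your own. Each camera call takes 0.05 s, during which the arm holds its last target. There are 200 camera calls.

## Working session

There is one attempt and no reset: what is moved stays moved. The work goes in short steps, Python scripts to look and compute and a tool call to move; the robot and the scene stay as the last step left them, time stands still between calls to the robot, and variables do not carry over. Pictures are saved under pics/ and viewed, at most 10 in all, crops included, and the job is handed in when it is done.

Besides the shell and the picture viewer there is one more tool, called after ">>>" as a command line: name --argument value ..., lists and objects as JSON in quotes. carry_out: Moves the arm, as the interface text tells. Its arguments: {"type":"object","properties":{"deltas":{"type":"array"},"grip":{"type":"number"},"grip_force":{"type":"number"}},"required":["deltas"]}

```bash
mkdir -p pics; ls; cat > h.py <<'E'
import numpy as np, cv2
from plant import ctrl
from scipy.spatial.transform import Rotation as R
def cam(name):
    s=ctrl.get_state(); im,d=ctrl.read_camera(name); m=ctrl.camera_model(name); K=np.array(m["intrinsics"])
    if name=="wrist":
        T=np.eye(4);T[:3,:3]=R.from_quat(s["tcp_rot"]).as_matrix();T[:3,3]=s["eef_pos"]
        C=T@np.array(m["hand_eye"])
    else: C=np.linalg.inv(np.array(m["extrinsics"]))
    v,u=np.mgrid[0:384,0:512]
    P=np.stack([(u-K[0,2])/K[0,0]*d,(v-K[1,2])/K[1,1]*d,d],-1)@C[:3,:3].T+C[:3,3]
    P[d==0]=np.nan
    return im,d,P,K,C
def onz(uv,z,K,C):
    r=C[:3,:3]@np.array([(uv[0]-K[0,2])/K[0,0],(uv[1]-K[1,2])/K[1,1],1]); return C[:3,3]+r*(z-C[2,3])/r[2]
E
python3 - <<'E'
from h import *
out=[]
for c in ("top","scene"):
    im,d,P,K,C=cam(c); np.savez("pics/%s.npz"%c,im=im,P=P,K=K,C=C)
    cv2.imwrite("pics/%s.png"%c,cv2.resize(im[:,:,::-1],(800,600)))
    print(c,C[:3,3].round(3),K[0,0])
    for q in ("key","unit","stand_in","head1"):
        try:
            for f in ctrl.find_in(c,q)[:5]:
                u,v=np.round(f["uv"]).astype(int); print(q,f["score"],f["uv"],P[v,u].round(3))
        except Exception as e: print(q,e)
E
```

```text
pics
top [ 0.42  -0.064  1.043] 438.4510826343732
key 0.91 [348.0, 201.2] [ 0.546 -0.257  0.117]
key 0.86 [344.0, 259.8] [ 0.423 -0.264  0.019]
key 0.63 [411.3, 200.2] [ 0.552 -0.397  0.098]
unit 0.79 [207.9, 199.6] [0.557 0.049 0.049]
stand_in 0.67 [333.1, 209.2] [ 0.539 -0.238  0.037]
stand_in 0.67 [235.6, 180.9] [ 0.599 -0.015  0.063]
head1 0.53 [195.4, 164.5] [0.638 0.079 0.061]
head1 0.41 [178.3, 208.8] [0.534 0.115 0.062]
scene [ 1.021 -0.618  0.813] 420.08962596469365
key 0.94 [147.4, 209.8] [ 0.441 -0.27   0.067]
key 0.85 [125.2, 265.6] [ 0.566 -0.418  0.129]
key 0.49 [246.9, 161.2] [0.501 0.02  0.059]
unit 0.57 [273.6, 178.0] [0.582 0.035 0.038]
head1 0.65 [280.8, 151.1] [0.541 0.116 0.056]
head1 0.53 [300.0, 174.4] [0.635 0.073 0.06 ]
head1 0.46 [246.8, 166.0] [0.504 0.016 0.046]
head1 0.32 [248.7, 131.5] [0.41  0.136 0.04 ]
```

View pics/top.png

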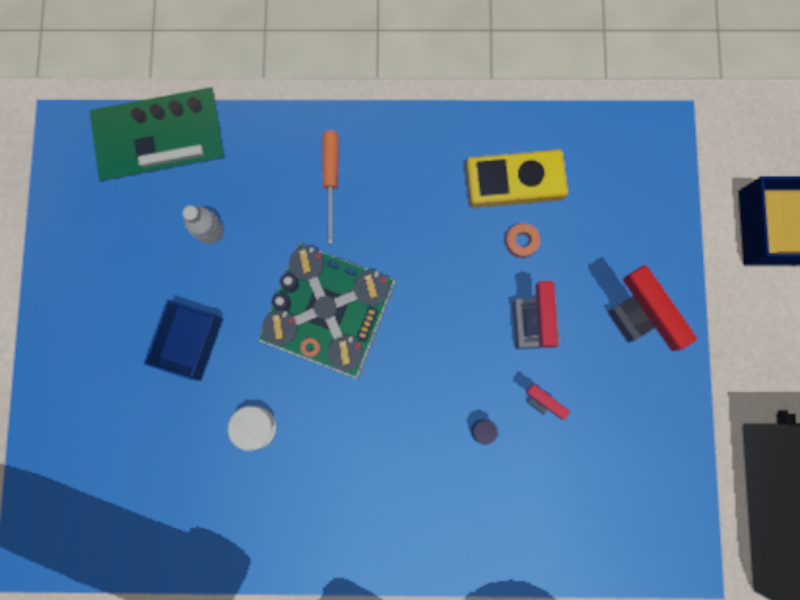

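View pics/scene.png

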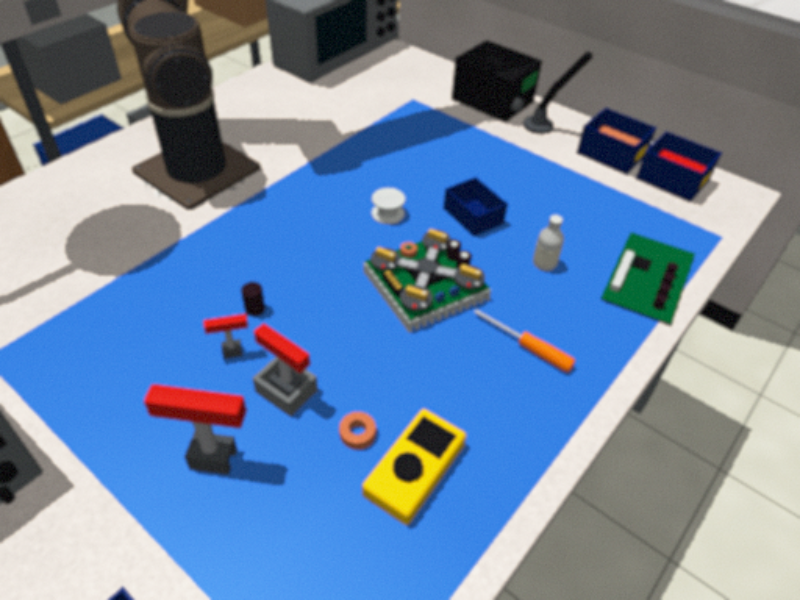

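Top view: the middle key stands in the grey stand at (548,314) of 800x600, crossbar roughly along world x. The large decoy is at (660,308) and the small one at (548,400). The unit is centred at (326,308), with brass bars at (305,262), (371,286), (345,348) and (278,326). The scene view agrees.

```bash
cat >> h.py <<'E'
def rect(pts):
    (c,s,a)=cv2.minAreaRect((pts[:,:2]*1000).astype(np.float32))
    if s[0]<s[1]: s=s[::-1]; a+=90
    return np.round(c,1),np.round(s,1),round(((a+90)%180)-90,1)
def blobs(mask,P,minn=15):
    n,l=cv2.connectedComponents(mask.astype(np.uint8)); o=[]
    for i in range(1,n):
        p=P[l==i]
        if len(p)>=minn: o.append((len(p),)+rect(p)+(round(float(np.median(p[:,2])),4),))
    return o
def hsv(im): return cv2.cvtColor(im,cv2.COLOR_RGB2HSV).astype(int)
def analyse(im,P):
    h=hsv(im); H,S,V=h[...,0],h[...,1],h[...,2]; z=P[...,2]
    red=((H<6)|(H>172))&(S>150)&(V>80)
    print("red",*blobs(red&(z>.03)&(P[...,1]<-.15),P,40),sep="\n ")
    print("brass",*blobs((H>12)&(H<28)&(S>90)&(V>120)&(z>.054)&(z<.068),P),sep="\n ")
    print("unit",*blobs((z>.015)&(z<.08)&(abs(P[...,0]-.55)<.15)&(abs(P[...,1]-.05)<.12),P,300),sep="\n ")
    print("grey",*blobs((S<70)&(z>.025)&(z<.045)&(P[...,1]<-.18)&(P[...,1]>-.34),P,30),sep="\n ")
E
python3 - <<'E'
from h import *
for c in("top","scene"):
    d=np.load("pics/%s.npz"%c); print(c); analyse(d["im"],d["P"])
s=ctrl.get_state(); print(s["tcp_rot"],s["time"],ctrl.camera_model("wrist"))
E
```

```text
top
red
 (813, array([ 553.2, -406.5]), array([116.4,  30.1]), 32.4, 0.1461)
 (369, array([ 549.1, -262.1]), array([86.9, 20. ]), 2.6, 0.1172)
 (170, array([ 429. , -267.8]), array([60.8, 13.1]), 53.6, 0.0781)
brass
 (47, array([629.1,  80.2]), array([27. ,  8.9]), 13.3, 0.0607)
 (47, array([592.1, -17.4]), array([27.4,  8.5]), 16.2, 0.0607)
 (56, array([531.6, 116.6]), array([27. ,  9.1]), 9.8, 0.0612)
 (49, array([496. ,  20.5]), array([27.6,  9.3]), 8.7, 0.0604)
unit
 (4635, array([564.7,  51.5]), array([161.1, 159.8]), 69.2, 0.0437)
grey
 (214, array([ 769.6, -205.7]), array([51.6, 33.4]), 3.7, 0.0352)
 (188, array([ 773.8, -258.2]), array([37.9, 37.3]), -75.7, 0.0424)
 (149, array([ 544.9, -247. ]), array([72. , 29.7]), 2.3, 0.0361)
scene
red
 (174, array([ 432.1, -270.8]), array([58. , 16.7]), 52.8, 0.0761)
 (421, array([ 553.1, -264.4]), array([88.3, 20.6]), 1.6, 0.115)
 (1123, array([ 557.1, -409.5]), array([118.4,  29. ]), 32.6, 0.1444)
brass
 (37, array([537.6, 114.4]), array([31.6, 13.1]), 27.5, 0.0588)
 (43, array([501.6,  18.6]), array([30.1, 11.7]), 9.9, 0.0594)
 (44, a
[... 290 characters left out ...]
.3]), array([46.8, 38.1]), 6.7, 0.0342)
 (187, array([ 775.7, -261.1]), array([35.2, 30.9]), -35.5, 0.041)
[ 1.44401248e-01  9.89519216e-01 -1.96543622e-05 -2.29863803e-05] 0.5 {'intrinsics': array([[288.89665409,   0.        , 251.66027803],
       [  0.        , 288.89665409, 191.77888552],
       [  0.        ,   0.        ,   1.        ]]), 'hand_eye': array([[-1.27774862e-03, -9.63378850e-01, -2.68140931e-01,
         6.75648116e-02],
       [ 9.99999169e-01, -1.18507228e-03, -5.07471886e-04,
        -6.22400428e-04],
       [ 1.71121297e-04, -2.68141357e-01,  9.63379564e-01,
        -1.42060220e-01],
       [ 0.00000000e+00,  0.00000000e+00,  0.00000000e+00,
         1.00000000e+00]])}
```

>>> carry_out --deltas '[-0.57,-0.453,-0.019,0,0,-0.33,-0.57,-0.453,-0.019,0,0,-0.33,-0.57,-0.453,-0.019,0,0,-0.33,-0.57,-0.453,-0.019,0,0,-0.33,-0.57,-0.453,-0.019,0,0,-0.33]' --grip 60

```text
time: 1.12
eef_pos: [0.3726, 0.3891, 0.2399]
tcp_rot: [-0.02, 1.0, 0.0, 0.001]
contact_force: [-0.3, 0.1, -0.3]
opening: 0.602
finger_force: 0.0
```

>>> carry_out --deltas '[-0.224,-0.348,-0.01,0,0,0,-0.224,-0.348,-0.01,0,0,0,-0.224,-0.348,-0.01,0,0,0,-0.224,-0.348,-0.01,0,0,0,-0.224,-0.348,-0.01,0,0,0]'

```text
time: 1.75
eef_pos: [0.5522, 0.1332, 0.2475]
tcp_rot: [-0.02, 1.0, 0.0, 0.001]
contact_force: [-0.3, 0.0, 0.4]
opening: 0.598
finger_force: 0.0
```

>>> carry_out --deltas '[-0.06,-0.08,0.0,0,0,0,-0.06,-0.08,0.0,0,0,0,-0.06,-0.08,0.0,0,0,0]'

```text
time: 2.12
eef_pos: [0.6156, 0.055, 0.2468]
tcp_rot: [-0.018, 1.0, -0.0, -0.0]
contact_force: [0.5, -1.5, -0.6]
opening: 0.596
finger_force: 0.0
```

```bash
python3 - <<'E'
from h import *
im,d,P,K,C=cam("wrist"); np.savez("pics/w1.npz",im=im,P=P,K=K,C=C)
cv2.imwrite("pics/w1.png",cv2.resize(im[:,:,::-1],(800,600)))
s=ctrl.get_state(); print(s["eef_pos"],s["tcp_rot"],C[:3,3])
analyse(im,P)
for q in("head1","unit"): print([(f["score"],f["uv"],onz(f["uv"],.061,K,C).round(4)) for f in ctrl.find_in("wrist",q)])
E
```

```text
[0.61467784 0.05655007 0.24679911] [-1.90639660e-02  9.99818205e-01  1.99625014e-04 -2.87779714e-04] [0.54784421 0.05188062 0.38887261]
red
brass
 (185, array([500.3,  19. ]), array([28.4,  9.8]), 9.5, 0.0603)
 (232, array([534.3, 115.4]), array([32.7,  9.3]), 9.9, 0.0603)
 (244, array([594.5, -18.6]), array([33.5, 10.4]), 16.0, 0.0603)
 (181, array([631. ,  78.5]), array([32.6,  9.1]), 13.1, 0.0603)
unit
 (17642, array([564.4,  48.7]), array([160.4, 160.1]), 69.3, 0.0452)
grey
 (409, array([ 547.8, -241.4]), array([63.7, 17. ]), 1.7, 0.0353)
 (976, array([ 768.2, -201.8]), array([51.1, 43.2]), 6.4, 0.0343)
 (583, array([ 773.3, -259. ]), array([38.5, 34.9]), -57.3, 0.0412)
[(0.9, [188.0, 148.3], array([ 0.5906, -0.0187,  0.061 ])), (0.73, [311.3, 102.8], array([0.5366, 0.1161, 0.061 ])), (0.72, [270.2, 186.8], array([0.6322, 0.0765, 0.061 ])), (0.56, [222.8, 59.7], array([0.4969, 0.0198, 0.061 ]))]
[(0.71, [247.1, 117.3], array([0.5543, 0.047 , 0.061 ])), (0.26, [26.4, 200.2], array([ 0.6588, -0.2121,  0.061 ]))]
```

View pics/w1.png

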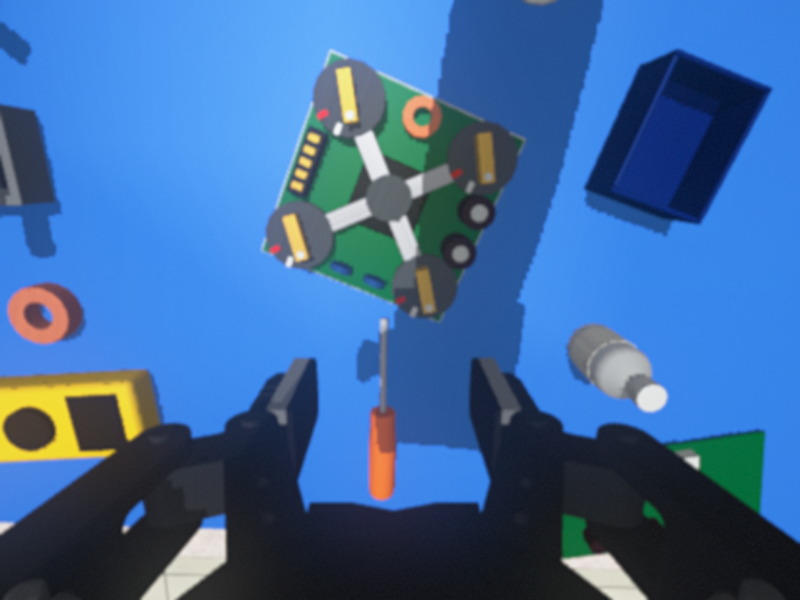

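The wrist view is inverted (up is towards the robot). It shows the four bars at (347,95), (486,157), (294,238) and (426,290), and these match the unit geometry to within 1 mm. Next I look at the key from above.

>>> carry_out --deltas '[0.027,-0.319,0,0,0,0,0.027,-0.319,0,0,0,0,0.027,-0.319,0,0,0,0,0.027,-0.319,0,0,0,0,0.027,-0.319,0,0,0,0]'

```text
time: 2.9
eef_pos: [0.6004, -0.2547, 0.2476]
tcp_rot: [-0.021, 1.0, -0.0, 0.0]
contact_force: [0.1, 0.2, -0.3]
opening: 0.603
finger_force: 0.0
```

>>> carry_out --deltas '[0,-0.01,0,0,0,0,0,-0.01,0,0,0,0]'

```text
time: 3.15
eef_pos: [0.6009, -0.2638, 0.247]
tcp_rot: [-0.02, 1.0, 0.0, -0.0]
contact_force: [0.8, 0.3, -1.0]
opening: 0.599
finger_force: 0.0
```

```bash
python3 - <<'E'
from h import *
im,d,P,K,C=cam("wrist"); np.savez("pics/w2.npz",im=im,P=P,K=K,C=C)
cv2.imwrite("pics/w2.png",cv2.resize(im[:,:,::-1],(800,600)))
s=ctrl.get_state(); print(s["eef_pos"],s["tcp_rot"],s["time"])
h=hsv(im); red=((h[...,0]<6)|(h[...,0]>172))&(h[...,1]>150)
print("red top",*blobs(red&(P[...,2]>.112)&(P[...,2]<.12),P,60))
for a,b in((.030,.034),(.034,.038),(.02,.04)): print("stand",a,*blobs((P[...,2]>a)&(P[...,2]<b)&(abs(P[...,0]-.55)<.06)&(abs(P[...,1]+.26)<.06),P,60))
m=(P[...,2]>.032)&(P[...,2]<.04)&(abs(P[...,0]-.55)<.06)&(abs(P[...,1]+.26)<.06); print(rect(P[m]))
E
```

```text
[ 0.60109797 -0.2629246   0.24709163] [-2.08160200e-02  9.99783247e-01  3.90953882e-04 -1.22678984e-05] 3.2
red top (2043, array([ 548.4, -263.7]), array([86.2, 19.9]), 1.9, 0.1163)
stand 0.03
stand 0.034 (424, array([ 544.8, -241.9]), array([70.8, 14.3]), 2.0, 0.0354) (463, array([ 547.7, -286.9]), array([71. , 17.7]), 1.7, 0.0353)
stand 0.02 (527, array([ 547.1, -286.9]), array([72.2, 17.7]), 1.7, 0.0352) (495, array([ 544.8, -241.9]), array([70.8, 14.3]), 2.0, 0.0353)
(array([ 546. , -265.1]), array([71.9, 60.1]), 3.5)
```

View pics/w2.png

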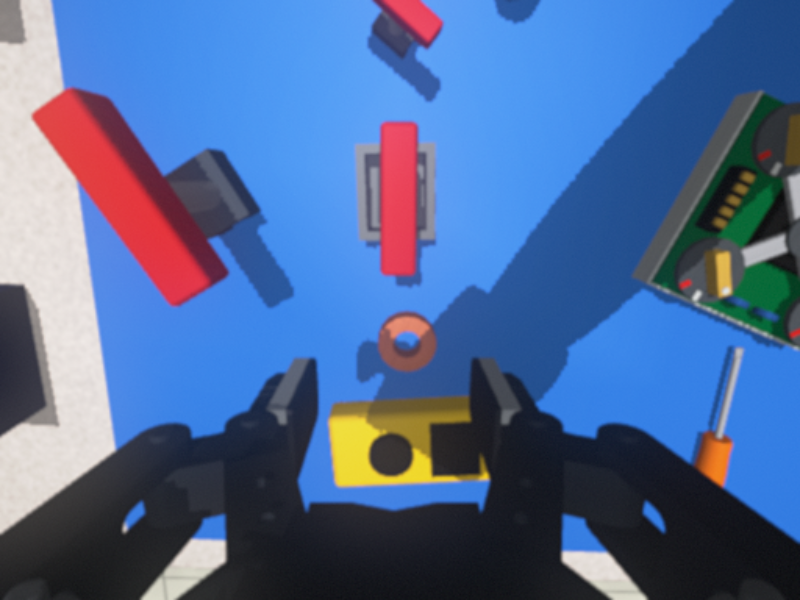

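The wrist view shows the key's crossbar at (399,198) and the stand around it. The measurements are consistent: top at 116 mm, length about 88 mm, angle 2°. I grasp it now.

>>> carry_out --deltas '[0.053,0.001,0.03,0,0,0,0.053,0.001,0.085,0,0,0,0.053,0.001,0.135,0,0,0,0.053,0.001,0.163,0,0,0,0.053,0.001,0.163,0,0,0]'

```text
time: 3.82
eef_pos: [0.5466, -0.2623, 0.0813]
tcp_rot: [-0.022, 1.0, 0.002, -0.002]
contact_force: [0.5, -0.7, 0.3]
opening: 0.6
finger_force: 0.0
```

>>> carry_out --deltas '[0,0,0,0,0,0,0,0,0,0,0,0,0,0,0,0,0,0,0,0,0,0,0,0]' --grip 10 --grip_force 80

```text
time: 4.32
eef_pos: [0.5495, -0.266, 0.0867]
tcp_rot: [-0.02, 1.0, -0.0, 0.002]
contact_force: [0.5, 2.4, 6.2]
opening: 0.242
finger_force: 78.9
```

>>> carry_out --deltas '[0,0,-0.03,0,0,0,0,0,-0.085,0,0,0,-0.01,0.035,-0.11,0,0,0,-0.026,0.09,-0.11,0,0,-0.05,-0.042,0.146,-0.11,0,0,-0.1]'

```text
time: 4.95
eef_pos: [0.5838, -0.1174, 0.194]
tcp_rot: [-0.07, 0.998, -0.0, 0.0]
contact_force: [0.2, -0.0, -2.5]
opening: 0.245
finger_force: 78.8
```

>>> carry_out --deltas '[-0.013,0.05,0,0,0,-0.03,-0.025,0.105,0,0,0,-0.06,-0.037,0.16,0,0,0,-0.09,-0.037,0.193,0,0,0,-0.09,-0.037,0.193,0,0,0,-0.09]'

```text
time: 5.58
eef_pos: [0.5925, 0.0801, 0.193]
tcp_rot: [-0.117, 0.993, 0.0, -0.001]
contact_force: [1.8, 0.3, -4.1]
opening: 0.242
finger_force: 79.2
```

```bash
cat >> h.py <<'E'
def plan(x,y,z,bar):
    "delta in tool axes to TCP x,y (mm), z, with crossbar at bar deg"
    s=[ctrl.get_state()]; 
    p=np.array(s[0]["eef_pos"]); r=R.from_quat(s[0]["tcp_rot"]); 
    ya=np.radians(bar+90); yt=np.array([np.cos(ya),np.sin(ya),0]); zt=np.array([0,0,-1.]); xt=np.cross(yt,zt)
    t=R.from_matrix(np.stack([xt,yt,zt],1)); e=r.inv()
    d=e.apply(np.array([x/1000,y/1000,z])-p); w=(e*t).as_rotvec()
    m=r.as_matrix(); print("t",s[0]["time"],"pos",p.round(4),"bar",np.degrees(np.arctan2(m[1,1],m[0,1])).round(2)-90,"d",d.round(4),"w",w.round(3),"F",np.round(s[0]["contact_force"],1),"M",np.round(s[0]["wrist_torque"],2),"op",s[0]["opening"])
E
python3 - <<'E'
from h import *
plan(631.4,78.8,.19,13.1)
im,d,P,K,C=cam("wrist"); cv2.imwrite("pics/w3.png",cv2.resize(im[:,:,::-1],(800,600)))
plan(631.4,78.8,.19,13.1)
h=hsv(im); red=((h[...,0]<6)|(h[...,0]>172))&(h[...,1]>150)
print(*blobs(red&(P[...,2]>.15),P,60))
E
```

```text
t 5.575 pos [0.5925 0.0801 0.193 ] bar 13.400000000000006 d [-0.0375 -0.0103  0.0029] w [ 0.    -0.002  0.005] F [ 1.8  0.3 -4.1] M [-0.04 -0.04 -0.06] op 0.24191609262424665
t 5.625 pos [0.593  0.0787 0.1931] bar 13.319999999999993 d [-0.0374 -0.0087  0.0031] w [-0.001 -0.002  0.004] F [ 0.2 -0.3 -2.9] M [-0.04 -0.03  0.01] op 0.2443996800255462
(7862, array([583.9,  77.4]), array([74.2, 22.2]), 13.4, 0.2227)
```

View pics/w3.png

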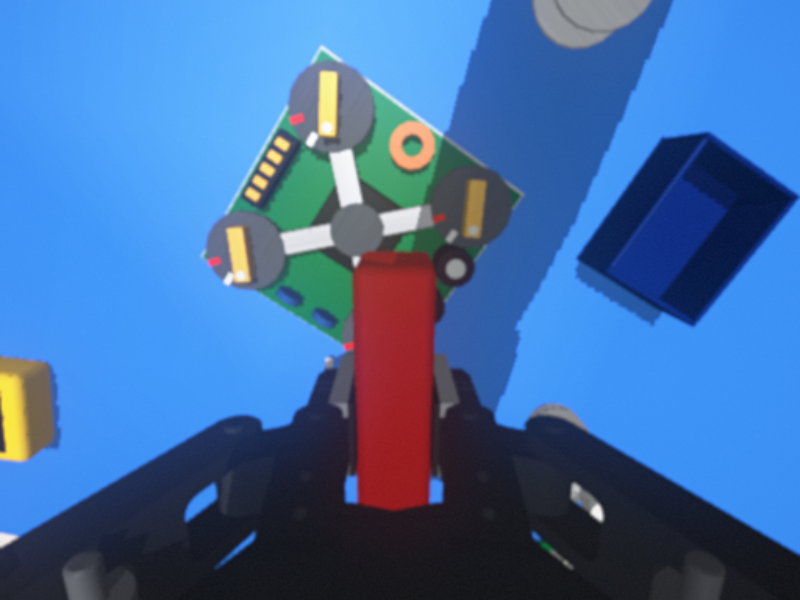

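The key hangs straight in the gripper, its crossbar end showing at (395,260), and all four bars remain visible. The crossbar angle of 13.4° matches the tool. Now I go onto screw 1.

>>> carry_out --deltas '[-0.0375,-0.0095,0,0,0,0.004,-0.0375,-0.0095,0.01,0,0,0.004,-0.0375,-0.0095,0.04,0,0,0.004,-0.0375,-0.0095,0.055,0,0,0.004,-0.0375,-0.0095,0.066,0,0,0.004]'

```text
time: 6.25
eef_pos: [0.6316, 0.0766, 0.1267]
tcp_rot: [-0.112, 0.994, 0.0, -0.001]
contact_force: [-0.3, 0.4, 5.8]
opening: 0.249
finger_force: 80.7
```

```bash
python3 - <<'E'
from h import *
plan(631.4,78.8,.127,13.1)
cam("wrist")
plan(631.4,78.8,.127,13.1)
E
```

```text
t 6.25 pos [0.6316 0.0766 0.1267] bar 12.909999999999997 d [-0.0003  0.0022 -0.0003] w [ 0.    -0.002 -0.003] F [-0.3  0.4  5.8] M [ 0.08  0.12 -0.03] op 0.24919944859320764
t 6.3 pos [0.6321 0.0769 0.1273] bar 12.920000000000002 d [0.0002 0.002  0.0003] w [ 0.    -0.001 -0.003] F [ 0.   0.  -3.2] M [-0.05  0.05 -0.03] op 0.24505202718429198
```

>>> carry_out --deltas '[0,0.001,0,0,0,0.17,0,0.001,0,0,0,0.35,0,0.001,0,0,0,0.53,0,0.001,0,0,0,0.71,0,0.001,0,0,0,0.72]'

```text
time: 6.92
eef_pos: [0.6318, 0.078, 0.1283]
tcp_rot: [0.244, 0.97, -0.0, -0.0]
contact_force: [-1.4, -0.5, -3.0]
opening: 0.247
finger_force: 79.2
```

```bash
python3 - <<'E'
from h import *
cam("wrist")
plan(631.4,78.8,.127,-25)
E
```

```text
t 6.975 pos [0.6318 0.078  0.1282] bar -28.15 d [0.0007 0.0005 0.0012] w [-0.001 -0.    -0.055] F [-1.  -1.3 -2.8] M [-0.14  0.32  0.07] op 0.24261833791892753
```

>>> carry_out --deltas '[0,0,0,0,0,-0.06,0,0,-0.02,0,0,-0.06,0,0,-0.055,0,0,-0.06]'

```text
time: 7.35
eef_pos: [0.6317, 0.0783, 0.1835]
tcp_rot: [0.215, 0.977, -0.0, -0.001]
contact_force: [0.8, 0.8, -2.7]
opening: 0.242
finger_force: 79.0
```

```bash
python3 - <<'E'
from h import *
plan(497.3,18.6,.178,9.5)
im,d,P,K,C=cam("wrist")
plan(497.3,18.6,.178,9.5)
h=hsv(im)
print(*blobs((h[...,0]>12)&(h[...,0]<28)&(h[...,1]>90)&(P[...,2]>.054)&(P[...,2]<.068),P),sep="\n")
E
```

```text
t 7.35 pos [0.6317 0.0783 0.1835] bar -24.840000000000003 d [ 0.0969 -0.1106  0.0057] w [-0.    -0.002 -0.599] F [ 0.8  0.8 -2.7] M [ 0.08 -0.06  0.05] op 0.24150758585183774
t 7.4 pos [0.6354 0.0783 0.1913] bar -24.83 d [ 0.1004 -0.1122  0.0119] w [ 0.001  0.011 -0.599] F [1.6 0.7 1. ] M [ 0.09 -0.11 -0.02] op 0.24475080024190948
(465, array([534.5, 115.7]), array([33.6, 10. ]), 10.0, 0.0603)
(440, array([497.8,  18.7]), array([34. , 10.4]), 8.6, 0.0603)
(313, array([594.8, -18.2]), array([32.8, 10.5]), 17.1, 0.0603)
```

>>> carry_out --deltas '[0.03,-0.035,0,0,0,-0.17,0.065,-0.075,0,0,0,-0.35,0.097,-0.111,0,0,0,-0.53,0.097,-0.111,0,0,0,-0.59,0.097,-0.111,0,0,0,-0.59]'

```text
time: 8.02
eef_pos: [0.4981, 0.0181, 0.1845]
tcp_rot: [-0.077, 0.997, -0.0, 0.002]
contact_force: [0.2, 1.1, -2.9]
opening: 0.244
finger_force: 79.6
```

```bash
python3 - <<'E'
from h import *
plan(497.3,18.6,.128,9.)
cam("wrist")
plan(497.3,18.6,.128,9.)
E
```

```text
t 8.025 pos [0.4981 0.0181 0.1845] bar 8.879999999999995 d [0.0009 0.0007 0.0565] w [-0.001  0.004 -0.002] F [ 0.2  1.1 -2.9] M [ 0.   -0.02 -0.03] op 0.2440241090194029
t 8.075 pos [0.4984 0.0182 0.1845] bar 8.879999999999995 d [0.0012 0.0007 0.0565] w [-0.001  0.003 -0.002] F [ 1.1 -0.  -3.3] M [-0.01 -0.04 -0.  ] op 0.24575387492982217
```

>>> carry_out --deltas '[0.001,0.001,0.02,0,0,0,0.001,0.001,0.042,0,0,0,0.001,0.001,0.0565,0,0,0,0.001,0.001,0.0565,0,0,0]'

```text
time: 8.57
eef_pos: [0.4972, 0.0194, 0.1268]
tcp_rot: [-0.078, 0.997, 0.0, 0.0]
contact_force: [0.1, 0.6, -2.4]
opening: 0.245
finger_force: 79.9
```

>>> carry_out --deltas '[0,0,0,0,0,0.16,0,0,0,0,0,0.32,0,0,0,0,0,0.48,0,0,0,0,0,0.64,0,0,0,0,0,0.64]'

```text
time: 9.2
eef_pos: [0.4969, 0.0192, 0.1268]
tcp_rot: [0.239, 0.971, -0.0, 0.0]
contact_force: [0.5, -0.5, -3.0]
opening: 0.249
finger_force: 80.0
```

>>> carry_out --deltas '[0,0,0,0,0,-0.06,0,0,-0.02,0,0,-0.06,0,0,-0.0565,0,0,-0.06,0,0,-0.0565,0,0,-0.06]'

```text
time: 9.7
eef_pos: [0.499, 0.0188, 0.1866]
tcp_rot: [0.209, 0.978, 0.0, 0.004]
contact_force: [0.4, -0.5, -2.5]
opening: 0.244
finger_force: 80.2
```

```bash
python3 - <<'E'
from h import *
plan(594.5,-18.4,.184,16.5)
im,d,P,K,C=cam("wrist")
plan(594.5,-18.4,.184,16.5)
h=hsv(im)
print(*blobs((h[...,0]>12)&(h[...,0]<28)&(h[...,1]>90)&(P[...,2]>.054)&(P[...,2]<.068),P),sep="\n")
E
```

```text
t 9.7 pos [0.499  0.0188 0.1866] bar -24.159999999999997 d [-0.1023  0.0051  0.0034] w [-0.001  0.009 -0.71 ] F [ 0.4 -0.5 -2.5] M [ 0.01 -0.02 -0.03] op 0.24352753220574228
t 9.75 pos [0.4974 0.019  0.1842] bar -24.189999999999998 d [-0.1039  0.0057  0.0006] w [-0.     0.004 -0.71 ] F [ 0.2 -0.2 -3.9] M [-0.   -0.01  0.  ] op 0.2454008601739956
(362, array([534. , 115.3]), array([34.1, 10. ]), 9.8, 0.0602)
(116, array([619.6,  82.8]), array([10.1, 10. ]), 63.6, 0.0598)
```

>>> carry_out --deltas '[-0.035,0.002,0,0,0,-0.17,-0.07,0.004,0,0,0,-0.35,-0.104,0.0055,0,0,0,-0.53,-0.104,0.0055,0,0,0,-0.71,-0.104,0.0055,0,0,0,-0.71]'

```text
time: 10.38
eef_pos: [0.5923, -0.0185, 0.1802]
tcp_rot: [-0.142, 0.99, 0.001, -0.002]
contact_force: [-0.4, -0.5, -2.8]
opening: 0.248
finger_force: 79.9
```

```bash
python3 - <<'E'
from h import *
plan(594.5,-18.4,.1275,16.5)
cam("wrist")
plan(594.5,-18.4,.1275,16.5)
E
```

```text
t 10.375 pos [ 0.5923 -0.0185  0.1802] bar 16.310000000000002 d [-0.0023 -0.0006  0.0527] w [ 0.002 -0.004 -0.003] F [-0.4 -0.5 -2.8] M [-0.01  0.04  0.01] op 0.24763234513163793
t 10.425 pos [ 0.5923 -0.0184  0.1806] bar 16.25 d [-0.0023 -0.0008  0.0531] w [ 0.002 -0.003 -0.004] F [ 0.1  0.9 -3.1] M [0.04 0.06 0.04] op 0.24872546961038958
```

>>> carry_out --deltas '[-0.002,-0.0005,0.02,0,0,0,-0.002,-0.0005,0.042,0,0,0,-0.002,-0.0005,0.0555,0,0,0,-0.002,-0.0005,0.0555,0,0,0]'

```text
time: 10.92
eef_pos: [0.5953, -0.0183, 0.1269]
tcp_rot: [-0.142, 0.99, 0.0, -0.0]
contact_force: [0.5, 0.2, -3.6]
opening: 0.248
finger_force: 80.0
```

>>> carry_out --deltas '[0,0,0,0,0,0.18,0,0,0,0,0,0.36,0,0,0,0,0,0.54,0,0,0,0,0,0.72,0,0,0,0,0,0.76]'

```text
time: 11.55
eef_pos: [0.5949, -0.018, 0.1269]
tcp_rot: [0.236, 0.972, 0.0, -0.001]
contact_force: [-0.9, 0.4, -2.7]
opening: 0.245
finger_force: 80.0
```

>>> carry_out --deltas '[0,0,0,0,0,-0.06,0,0,-0.02,0,0,-0.06,0,0,-0.0565,0,0,-0.06,0,0,-0.0565,0,0,-0.06]'

```text
time: 12.05
eef_pos: [0.5985, -0.019, 0.1893]
tcp_rot: [0.206, 0.979, 0.0, 0.005]
contact_force: [-0.2, 0.0, -3.9]
opening: 0.249
finger_force: 80.3
```

```bash
python3 - <<'E'
from h import *
plan(534.3,115.6,.184,10)
im,d,P,K,C=cam("wrist")
plan(534.3,115.6,.184,10)
h=hsv(im)
print(*blobs((h[...,0]>12)&(h[...,0]<28)&(h[...,1]>90)&(P[...,2]>.054)&(P[...,2]<.068),P),sep="\n")
E
```

```text
t 12.05 pos [ 0.5985 -0.019   0.1893] bar -23.760000000000005 d [0.113  0.0973 0.0043] w [-0.001  0.011 -0.589] F [-0.2  0.  -3.9] M [-0.   -0.04  0.02] op 0.24894979897255054
t 12.1 pos [ 0.5969 -0.0187  0.1866] bar -23.75 d [0.1114 0.0978 0.0021] w [-0.     0.006 -0.589] F [-0.   0.7 -4. ] M [ 0.01  0.07 -0.03] op 0.24564158846195336
(506, array([534.6, 115.3]), array([33.3, 10.5]), 8.6, 0.0601)
(360, array([498. ,  18.5]), array([33.4,  9.8]), -21.2, 0.0604)
(362, array([630.8,  78.8]), array([32.8, 10.5]), -21.4, 0.06)
```

>>> carry_out --deltas '[0.035,0.03,0,0,0,-0.17,0.075,0.065,0,0,0,-0.35,0.11,0.098,0,0,0,-0.53,0.11,0.098,0,0,0,-0.58,0.11,0.098,0,0,0,-0.58]'

```text
time: 12.72
eef_pos: [0.533, 0.116, 0.1825]
tcp_rot: [-0.083, 0.997, -0.0, -0.001]
contact_force: [-0.0, 0.3, -2.4]
opening: 0.246
finger_force: 80.2
```

```bash
python3 - <<'E'
from h import *
cam("wrist");cam("wrist")
plan(534.3,115.6,.1275,9.5)
E
```

```text
t 12.825 pos [0.5337 0.1152 0.183 ] bar 9.430000000000007 d [-0.0007  0.0003  0.0555] w [ 0.    -0.002 -0.001] F [ 0.1 -0.7 -2.9] M [-0.08 -0.02  0.03] op 0.24634777663728222
```

>>> carry_out --deltas '[0,0,0.02,0,0,0,0,0,0.042,0,0,0,0,0,0.0555,0,0,0,0,0,0.0555,0,0,0]'

```text
time: 13.32
eef_pos: [0.5343, 0.115, 0.1281]
tcp_rot: [-0.082, 0.997, 0.0, -0.0]
contact_force: [0.2, 0.0, -2.9]
opening: 0.244
finger_force: 80.1
```

>>> carry_out --deltas '[0,0,0,0,0,0.16,0,0,0,0,0,0.32,0,0,0,0,0,0.48,0,0,0,0,0,0.65,0,0,0,0,0,0.65]'

```text
time: 13.95
eef_pos: [0.5343, 0.1158, 0.1288]
tcp_rot: [0.239, 0.971, 0.0, 0.0]
contact_force: [0.3, 1.2, -3.8]
opening: 0.248
finger_force: 80.1
```

>>> carry_out --deltas '[0,0,0,0,0,-0.06,0,0,-0.02,0,0,-0.06,0,0,-0.0565,0,0,-0.06,0,0,-0.0565,0,0,-0.06,0,0,-0.0565,0,0,-0.06]'

```text
time: 14.58
eef_pos: [0.5337, 0.1152, 0.1841]
tcp_rot: [0.21, 0.978, -0.0, -0.0]
contact_force: [0.3, 0.4, -4.2]
opening: 0.241
finger_force: 80.3
```

```bash
python3 - <<'E'
from h import *
im,d,P,K,C=cam("wrist")
plan(631.4,78.8,.183,-21.3)
h=hsv(im)
print(*blobs((h[...,0]>12)&(h[...,0]<28)&(h[...,1]>90)&(P[...,2]>.054)&(P[...,2]<.068),P),sep="\n")
E
```

```text
t 14.625 pos [0.5332 0.1153 0.1832] bar -24.239999999999995 d [-0.1045  0.0071 -0.    ] w [-0.001 -0.002 -0.051] F [ 0.5  0.1 -3.2] M [-0.04  0.03 -0.04] op 0.24500660298994456
(307, array([497.3,  18.9]), array([33.2, 10.2]), -20.6, 0.0603)
```

>>> carry_out --deltas '[-0.035,0.002,0,0,0,-0.05,-0.07,0.004,0,0,0,-0.05,-0.104,0.007,0,0,0,-0.05,-0.104,0.007,0,0,0,-0.05]'

```text
time: 15.12
eef_pos: [0.6325, 0.0779, 0.1825]
tcp_rot: [0.186, 0.982, -0.0, -0.001]
contact_force: [-1.1, -0.2, -3.3]
opening: 0.248
finger_force: 80.1
```

```bash
python3 - <<'E'
from h import *
im,d,P,K,C=cam("wrist"); 
plan(631.4,78.8,.1275,-21.3)
h=hsv(im)
print(*blobs((h[...,0]>12)&(h[...,0]<28)&(h[...,1]>90)&(P[...,2]>.054)&(P[...,2]<.068),P),sep="\n")
E
```

```text
t 15.175 pos [0.6312 0.0786 0.1824] bar -21.439999999999998 d [-0.0004  0.0003  0.0549] w [-0.001 -0.004 -0.003] F [-0.1  0.8 -3.4] M [ 0.03  0.07 -0.06] op 0.24590967854726534
(460, array([534.8, 115.4]), array([33.1,  9.6]), -21.2, 0.0604)
(434, array([497.8,  18.9]), array([33.9, 10.3]), -21.6, 0.0604)
(315, array([594. , -17.6]), array([33. , 10.1]), -19.7, 0.0603)
```

All four bars are at -20° to -22°, which is half-way. Starting the second round on screw 1.

>>> carry_out --deltas '[0,0,0.02,0,0,0,0,0,0.042,0,0,0,0,0,0.055,0,0,0,0,0,0.055,0,0,0]'

```text
time: 15.68
eef_pos: [0.6305, 0.0795, 0.1285]
tcp_rot: [0.186, 0.983, -0.0, -0.001]
contact_force: [-0.1, 0.4, -4.1]
opening: 0.243
finger_force: 80.2
```

>>> carry_out --deltas '[0,0,0,0,0,0.18,0,0,0,0,0,0.36,0,0,0,0,0,0.54,0,0,0,0,0,0.7,0,0,0,0,0,0.75]'

```text
time: 16.3
eef_pos: [0.6313, 0.0797, 0.1298]
tcp_rot: [0.533, 0.846, 0.0, -0.0]
contact_force: [0.2, 1.5, -4.6]
opening: 0.246
finger_force: 79.9
```

>>> carry_out --deltas '[0,0,0,0,0,0,0,0,0,0,0,-0.08,0,0,-0.02,0,0,-0.08,0,0,-0.055,0,0,-0.08,0,0,-0.055,0,0,-0.08]'

```text
time: 16.92
eef_pos: [0.6348, 0.0789, 0.191]
tcp_rot: [0.499, 0.867, 0.002, 0.005]
contact_force: [-0.1, 0.1, -2.4]
opening: 0.243
finger_force: 80.3
```

```bash
python3 - <<'E'
from h import *
im,d,P,K,C=cam("wrist"); 
plan(497.3,18.7,.183,-21.3)
E
```

```text
t 16.975 pos [0.6333 0.079  0.1882] bar -59.84 d [ 0.0162 -0.1479  0.0044] w [ 0.003  0.005 -0.673] F [-0.4  0.9 -3.8] M [-0.02  0.05 -0.02] op 0.2409670835150731
```

>>> carry_out --deltas '[0.005,-0.05,0,0,0,-0.17,0.01,-0.1,0,0,0,-0.35,0.015,-0.1463,0,0,0,-0.53,0.015,-0.1463,0,0,0,-0.673,0.015,-0.1463,0,0,0,-0.673]'

```text
time: 17.6
eef_pos: [0.4967, 0.0184, 0.184]
tcp_rot: [0.186, 0.983, -0.0, -0.001]
contact_force: [0.6, 0.1, -4.0]
opening: 0.243
finger_force: 80.7
```

```bash
python3 - <<'E'
from h import *
cam("wrist"); im,d,P,K,C=cam("wrist"); 
plan(497.3,18.7,.1275,-21.3)
E
```

```text
t 17.7 pos [0.4977 0.0185 0.1845] bar -21.379999999999995 d [ 0.0004 -0.      0.057 ] w [-0.    -0.001 -0.001] F [ 0.3 -0.8 -3.1] M [0.02 0.01 0.  ] op 0.2457538418412066
```

>>> carry_out --deltas '[0,0,0.02,0,0,0,0,0,0.042,0,0,0,0,0,0.0565,0,0,0,0,0,0.0565,0,0,0]'

```text
time: 18.2
eef_pos: [0.498, 0.0186, 0.128]
tcp_rot: [0.185, 0.983, -0.0, -0.001]
contact_force: [-0.2, -0.2, -3.6]
opening: 0.247
finger_force: 80.7
```

>>> carry_out --deltas '[0,0,0,0,0,0.18,0,0,0,0,0,0.36,0,0,0,0,0,0.54,0,0,0,0,0,0.7,0,0,0,0,0,0.75]'

```text
time: 18.82
eef_pos: [0.4978, 0.0184, 0.1287]
tcp_rot: [0.532, 0.847, -0.0, -0.0]
contact_force: [-1.2, -1.1, -4.4]
opening: 0.243
finger_force: 80.5
```

>>> carry_out --deltas '[0,0,0,0,0,0,0,0,0,0,0,-0.08,0,0,-0.02,0,0,-0.08,0,0,-0.0565,0,0,-0.08,0,0,-0.0565,0,0,-0.08]'

```text
time: 19.45
eef_pos: [0.5007, 0.0181, 0.1889]
tcp_rot: [0.497, 0.868, 0.002, 0.004]
contact_force: [0.5, 1.2, -4.1]
opening: 0.244
finger_force: 80.9
```

```bash
python3 - <<'E'
from h import *
cam("wrist"); im,d,P,K,C=cam("wrist"); 
plan(594.5,-18.2,.183,-20.5)
h=hsv(im)
print(*blobs((h[...,0]>12)&(h[...,0]<28)&(h[...,1]>90)&(P[...,2]>.054)&(P[...,2]<.068),P),sep="\n")
E
```

```text
t 19.55 pos [0.4978 0.0185 0.1847] bar -59.620000000000005 d [-0.0806  0.0649  0.0017] w [ 0.     0.    -0.683] F [-0.5 -1.  -2.9] M [-0.01  0.02  0.  ] op 0.24511976697674426
(408, array([534.1, 115.5]), array([33.5,  9.9]), -20.6, 0.0602)
(345, array([631.1,  79.2]), array([33.6, 10.5]), -57.1, 0.0601)
(229, array([594. , -17.4]), array([33.2,  9.3]), -21.1, 0.0601)
```

>>> carry_out --deltas '[-0.027,0.022,0,0,0,-0.17,-0.054,0.044,0,0,0,-0.35,-0.0805,0.065,0,0,0,-0.53,-0.0805,0.065,0,0,0,-0.685,-0.0805,0.065,0,0,0,-0.685]'

```text
time: 20.18
eef_pos: [0.5935, -0.018, 0.1822]
tcp_rot: [0.178, 0.984, 0.0, -0.002]
contact_force: [-1.1, -0.0, -3.8]
opening: 0.245
finger_force: 80.6
```

```bash
python3 - <<'E'
from h import *
cam("wrist"); im,d,P,K,C=cam("wrist"); 
plan(594.5,-18.2,.1275,-20.5)
E
```

```text
t 20.275 pos [ 0.5936 -0.0178  0.1832] bar -20.519999999999996 d [-0.0012 -0.      0.0557] w [-0.    -0.003 -0.   ] F [ 0.   0.5 -2.6] M [-0.05  0.    0.01] op 0.24147020960596696
```

>>> carry_out --deltas '[-0.001,0,0.02,0,0,0,-0.001,0,0.042,0,0,0,-0.001,0,0.0555,0,0,0,-0.001,0,0.0555,0,0,0]'

```text
time: 20.78
eef_pos: [0.595, -0.0183, 0.1284]
tcp_rot: [0.177, 0.984, 0.0, -0.001]
contact_force: [0.6, 0.3, -3.5]
opening: 0.25
finger_force: 80.7
```

>>> carry_out --deltas '[0,0,0,0,0,0.18,0,0,0,0,0,0.36,0,0,0,0,0,0.54,0,0,0,0,0,0.72,0,0,0,0,0,0.77]'

```text
time: 21.4
eef_pos: [0.5951, -0.0184, 0.1292]
tcp_rot: [0.534, 0.845, -0.0, -0.0]
contact_force: [-0.5, 1.1, -3.7]
opening: 0.243
finger_force: 80.6
```

>>> carry_out --deltas '[0,0,0,0,0,0,0,0,0,0,0,-0.08,0,0,-0.02,0,0,-0.08,0,0,-0.0565,0,0,-0.08,0,0,-0.0565,0,0,-0.08]'

```text
time: 22.02
eef_pos: [0.5988, -0.0191, 0.1918]
tcp_rot: [0.5, 0.866, 0.002, 0.005]
contact_force: [0.3, -0.2, -3.0]
opening: 0.248
finger_force: 80.9
```

```bash
python3 - <<'E'
from h import *
cam("wrist"); im,d,P,K,C=cam("wrist"); 
plan(534.3,115.6,.183,-21)
h=hsv(im)
print(*blobs((h[...,0]>12)&(h[...,0]<28)&(h[...,1]>90)&(P[...,2]>.054)&(P[...,2]<.068),P),sep="\n")
E
```

```text
t 22.125 pos [ 0.5958 -0.0185  0.1867] bar -59.95 d [0.1469 0.0139 0.0036] w [ 0.001  0.001 -0.68 ] F [ 0.2 -0.2 -4.1] M [0.02 0.05 0.01] op 0.24851859711168842
(434, array([535.9, 115.1]), array([30.8, 10.5]), -21.2, 0.0601)
(288, array([498. ,  18.4]), array([32.6, 10.2]), -57.0, 0.0602)
(395, array([631.4,  78.5]), array([32.6, 10.2]), -56.6, 0.0601)
```

>>> carry_out --deltas '[0.048,0.005,0,0,0,-0.17,0.096,0.01,0,0,0,-0.35,0.1465,0.0145,0,0,0,-0.53,0.1465,0.0145,0,0,0,-0.68,0.1465,0.0145,0,0,0,-0.68]'

```text
time: 22.75
eef_pos: [0.5334, 0.1161, 0.1843]
tcp_rot: [0.182, 0.983, -0.0, -0.001]
contact_force: [0.6, -0.3, -3.4]
opening: 0.241
finger_force: 80.6
```

```bash
python3 - <<'E'
from h import *
cam("wrist"); im,d,P,K,C=cam("wrist"); 
plan(534.3,115.6,.1275,-21)
E
```

```text
t 22.85 pos [0.5342 0.1153 0.1849] bar -21.129999999999995 d [-0.0001  0.0004  0.0574] w [-0.001 -0.002 -0.002] F [ 0.5  0.5 -3.6] M [0.01 0.01 0.02] op 0.24453416122787835
```

>>> carry_out --deltas '[0,0,0.02,0,0,0,0,0,0.042,0,0,0,0,0,0.0565,0,0,0,0,0,0.0565,0,0,0]'

```text
time: 23.35
eef_pos: [0.5342, 0.1151, 0.1284]
tcp_rot: [0.183, 0.983, -0.0, -0.001]
contact_force: [0.0, 0.3, -3.4]
opening: 0.246
finger_force: 80.8
```

>>> carry_out --deltas '[0,0,0,0,0,0.18,0,0,0,0,0,0.36,0,0,0,0,0,0.54,0,0,0,0,0,0.72,0,0,0,0,0,0.76]'

```text
time: 23.98
eef_pos: [0.5346, 0.1155, 0.1298]
tcp_rot: [0.535, 0.845, -0.0, -0.0]
contact_force: [-0.7, 0.3, -5.2]
opening: 0.245
finger_force: 80.4
```

>>> carry_out --deltas '[0,0,0,0,0,0,0,0,0,0,0,-0.08,0,0,-0.02,0,0,-0.08,0,0,-0.06,0,0,-0.08,0,0,-0.06,0,0,-0.08]'

```text
time: 24.6
eef_pos: [0.538, 0.1156, 0.1944]
tcp_rot: [0.499, 0.866, 0.003, 0.005]
contact_force: [0.4, -0.0, -2.5]
opening: 0.242
finger_force: 80.9
```

```bash
python3 - <<'E'
from h import *
cam("wrist"); im,d,P,K,C=cam("wrist"); 
plan(547.5,-264,.19,2)
h=hsv(im)
print(*blobs((h[...,0]>12)&(h[...,0]<28)&(h[...,1]>90)&(P[...,2]>.054)&(P[...,2]<.068),P),sep="\n")
E
```

```text
t 24.7 pos [0.5348 0.1155 0.1896] bar -59.92 d [-0.3347 -0.1792 -0.0004] w [ 0.000e+00  1.000e-03 -1.081e+00] F [-0.3 -0.1 -4.2] M [ 0.01  0.01 -0.03] op 0.2435628097617412
(269, array([497.3,  19.1]), array([33.7, 10. ]), -56.9, 0.0602)
(249, array([629.4,  81.6]), array([29.1, 10. ]), -56.6, 0.06)
```

>>> carry_out --deltas '[-0.045,-0.024,0,0,0,-0.16,-0.095,-0.05,0,0,0,-0.34,-0.145,-0.077,0,0,0,-0.52,-0.195,-0.104,0,0,0,-0.7,-0.245,-0.131,0,0,0,-0.88]'

```text
time: 25.32
eef_pos: [0.5429, -0.1607, 0.187]
tcp_rot: [0.088, 0.996, 0.001, -0.002]
contact_force: [0.2, -0.3, -3.4]
opening: 0.246
finger_force: 80.7
```

```bash
python3 - <<'E'
from h import *
plan(547.5,-264,.19,2)
for c in ("top","scene"):
    im,d,P,K,C=cam(c); h=hsv(im)
    print(*blobs((h[...,0]>12)&(h[...,0]<28)&(h[...,1]>90)&(P[...,2]>.054)&(P[...,2]<.068),P),sep="\n")
plan(547.5,-264,.19,2)
E
```

```text
t 25.325 pos [ 0.5429 -0.1607  0.187 ] bar -10.099999999999994 d [-0.0226 -0.1009 -0.0032] w [ 0.002 -0.003 -0.211] F [ 0.2 -0.3 -3.4] M [ 0.05 -0.07 -0.01] op 0.2455340803058055
(52, array([631.5,  79.9]), array([31.7,  9.4]), -56.7, 0.0609)
(52, array([592.8, -13.6]), array([25.8,  9.7]), -55.8, 0.061)
(57, array([534.8, 117.5]), array([32.7, 10.2]), -57.8, 0.0604)
(51, array([497.2,  20.8]), array([28.5,  9.1]), -57.4, 0.0614)
(30, array([537.9, 113.4]), array([33.1,  8.4]), -52.2, 0.0595)
(30, array([501.3,  17.1]), array([32.4,  8. ]), -49.7, 0.0591)
(38, array([631.8,  81.4]), array([44.5, 11.6]), -51.4, 0.0591)
(39, array([597.5, -18.6]), array([34. ,  7.8]), -51.7, 0.0599)
t 25.425 pos [ 0.5432 -0.1646  0.1874] bar -10.64 d [-0.0226 -0.0969 -0.0024] w [-0.002 -0.002 -0.221] F [ 0.2  0.8 -3.5] M [ 0.05 -0.09  0.01] op 0.24557252924866574
```

All four screws read about -57°, roughly 1.3 rad, so they are tight. Next I return the key to its stand.

>>> carry_out --deltas '[-0.011,-0.048,0,0,0,-0.11,-0.0225,-0.0965,0,0,0,-0.22,-0.0225,-0.0965,0,0,0,-0.22,-0.0225,-0.0965,0,0,0,-0.22]'

```text
time: 25.92
eef_pos: [0.548, -0.2573, 0.1875]
tcp_rot: [-0.018, 1.0, 0.001, -0.001]
contact_force: [0.5, 0.3, -3.6]
opening: 0.243
finger_force: 81.0
```

```bash
python3 - <<'E'
from h import *
cam("wrist"); im,d,P,K,C=cam("wrist")
plan(547.5,-264,.086,2)
h=hsv(im); m=(h[...,1]<70)&(P[...,2]>.033)&(P[...,2]<.039)&(abs(P[...,0]-.546)<.05)&(abs(P[...,1]+.265)<.045)
print(m.sum(),rect(P[m]))
red=((h[...,0]<6)|(h[...,0]>172))&(h[...,1]>150); print(*blobs(red&(P[...,2]>.16),P,60))
E
```

```text
t 26.025 pos [ 0.5484 -0.2568  0.1883] bar 2.200000000000003 d [ 0.001  -0.0073  0.1023] w [ 0.002 -0.002  0.003] F [ 1.2 -0.5 -3.9] M [ 0.01 -0.02  0.01] op 0.24393772791724852
862 (array([ 545.7, -265.3]), array([71.3, 58.2]), 3.1)
(7549, array([ 539.4, -257.7]), array([72.9, 22.3]), 1.9, 0.218)
```

>>> carry_out --deltas '[0.002,-0.008,0,0,0,0,0.002,-0.008,0.03,0,0,0,0.002,-0.008,0.065,0,0,0,0.002,-0.008,0.09,0,0,0,0.002,-0.008,0.099,0,0,0]'

```text
time: 26.65
eef_pos: [0.5461, -0.2655, 0.0885]
tcp_rot: [-0.019, 1.0, 0.001, -0.001]
contact_force: [0.4, 1.2, -2.8]
opening: 0.243
finger_force: 81.0
```

>>> carry_out --deltas '[0,0,0.002,0,0,0,0,0,0.004,0,0,0,0,0,0.004,0,0,0]'

```text
time: 27.02
eef_pos: [0.5478, -0.267, 0.0877]
tcp_rot: [-0.019, 1.0, -0.001, 0.001]
contact_force: [-0.4, 0.6, -3.5]
opening: 0.244
finger_force: 81.0
```

```bash
python3 - <<'E'
from h import *
plan(546.5,-264.5,.086,2)
im,d,P,K,C=cam("wrist")
h=hsv(im)
red=((h[...,0]<6)|(h[...,0]>172))&(h[...,1]>150); print(*blobs(red&(P[...,2]>.09)&(abs(P[...,1]+.264)<.05),P,60))
plan(546.5,-264.5,.086,2)
E
```

```text
t 27.025 pos [ 0.5478 -0.267   0.0877] bar 2.1700000000000017 d [0.0012 0.0025 0.0017] w [-0.001  0.002  0.003] F [-0.4  0.6 -3.5] M [ 0.    0.   -0.01] op 0.24405312384170094
(7736, array([ 538.8, -267.8]), array([73.5, 22.6]), 2.2, 0.1178)
t 27.075 pos [ 0.5477 -0.2669  0.0876] bar 2.1599999999999966 d [0.0011 0.0025 0.0016] w [-0.001  0.001  0.003] F [ 0.2 -1.4 -3.9] M [-0.04  0.   -0.03] op 0.2451035573442432
```

>>> carry_out --deltas '[0.001,0.002,0.001,0,0,0,0.001,0.002,0.002,0,0,0,0.001,0.002,0.002,0,0,0]'

```text
time: 27.45
eef_pos: [0.5466, -0.2649, 0.0863]
tcp_rot: [-0.019, 1.0, -0.0, 0.001]
contact_force: [-2.5, 1.4, 5.5]
opening: 0.245
finger_force: 82.3
```

>>> carry_out --deltas '[0,0,0.001,0,0,0,0,0,0.001,0,0,0]'

```text
time: 27.7
eef_pos: [0.5468, -0.265, 0.0863]
tcp_rot: [-0.019, 1.0, -0.0, 0.0]
contact_force: [-4.5, 2.8, 10.1]
opening: 0.243
finger_force: 83.0
```

The wrist force shows the key is on the stand floor. I release and withdraw straight up.

>>> carry_out --deltas '[0,0,-0.001,0,0,0,0,0,-0.001,0,0,0,0,0,-0.001,0,0,0,0,0,-0.001,0,0,0,0,0,-0.001,0,0,0]' --grip 60

```text
time: 28.32
eef_pos: [0.546, -0.2646, 0.0844]
tcp_rot: [-0.019, 1.0, 0.0, -0.0]
contact_force: [0.1, -0.1, 0.3]
opening: 0.6
finger_force: 0.0
```

>>> carry_out --deltas '[0,0,-0.02,0,0,0,0,0,-0.06,0,0,0,0,0,-0.11,0,0,0,0.02,0,-0.16,0,0,0,-0.05,0,-0.16,0,0,0]'

```text
time: 28.95
eef_pos: [0.5884, -0.2649, 0.2562]
tcp_rot: [-0.017, 1.0, -0.005, 0.006]
contact_force: [0.8, -1.2, 1.5]
opening: 0.599
finger_force: 0.0
```

>>> carry_out --deltas '[0,0,0,0,0,0,0,0,0,0,0,0]'

```text
time: 29.2
eef_pos: [0.5884, -0.2628, 0.245]
tcp_rot: [-0.019, 1.0, -0.0, -0.0]
contact_force: [0.4, -0.6, -0.4]
opening: 0.599
finger_force: 0.0
```

```bash
python3 - <<'E'
from h import *
im,d,P,K,C=cam("wrist"); cv2.imwrite("pics/w9.png",cv2.resize(im[:,:,::-1],(800,600)))
h=hsv(im); red=((h[...,0]<6)|(h[...,0]>172))&(h[...,1]>150)
print(*blobs(red&(P[...,2]>.10)&(P[...,2]<.13),P,60))
m=(h[...,1]<70)&(P[...,2]>.033)&(P[...,2]<.039)&(abs(P[...,0]-.546)<.05)&(abs(P[...,1]+.265)<.045); print(rect(P[m]))
plan(546.5,-264.5,.086,2)
im,d,P,K,C=cam("top"); h=hsv(im)
print(*blobs((h[...,0]>12)&(h[...,0]<28)&(h[...,1]>90)&(P[...,2]>.054)&(P[...,2]<.068),P),sep="\n")
E
```

```text
(2016, array([ 546.3, -265.6]), array([86.5, 20.1]), 2.7, 0.1163)
(array([ 546.1, -265. ]), array([70.5, 58.1]), 3.4)
t 29.25 pos [ 0.5881 -0.2629  0.2449] bar 2.1700000000000017 d [ 0.0416 -0.      0.1589] w [-0.    -0.     0.003] F [0.  0.  0.1] M [-0.   -0.02  0.  ] op 0.5993794242718411
(51, array([631.6,  79.9]), array([31.7,  9.4]), -58.2, 0.0605)
(54, array([594.4, -15.6]), array([30.9, 10. ]), -56.3, 0.0607)
(52, array([533.3, 119.3]), array([25.4,  9.6]), -55.8, 0.0607)
(47, array([496.6,  21.5]), array([26.7,  9.2]), -56.7, 0.0611)
```

View pics/w9.png

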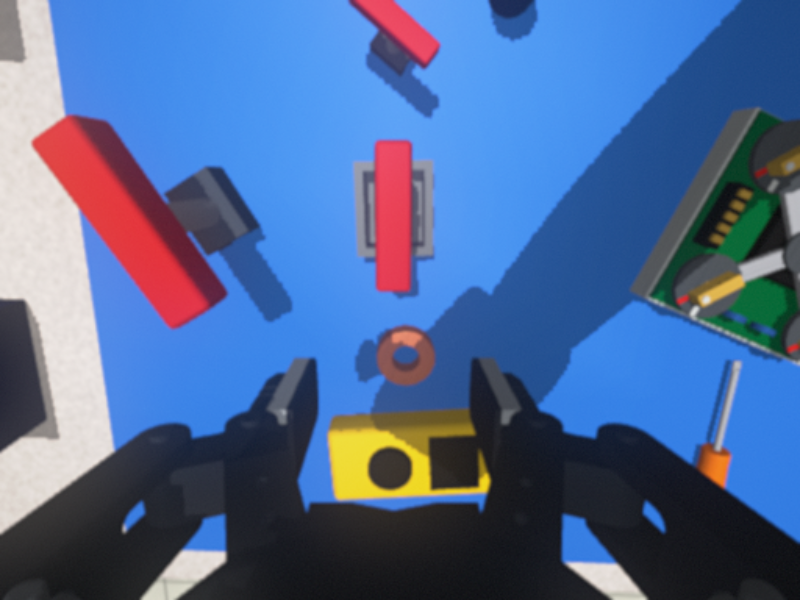

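The key is released and upright in its stand, crossbar at (393,215) and top at 116 mm as at the start. The two visible screw bars at (715,290) and (790,160) point to their red ticks. I hand the job in.

```bash
python3 -c "
from plant import ctrl
print(ctrl.sign_off())"
```

```text
the job is handed in; nothing more can be done
None
```

I tightened all four screws in two cross-order rounds to about 1.3 rad each, stood the key back upright in its stand and released it, and handed the job in at about 29 s; no verdict came back.

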